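# Empty a drop-bottom sample carrier over its catch tray and latch it

## Task

Lift the loaded drop-bottom carrier by its top bar, keep it level, and set it down fully seated on the rails of the dump frame over the catch tray. Then let go, draw its bolt, swing the lever so that the trap-door bottom opens wide and all three tubes drop into the tray, swing the door fully shut again and slide the bolt fully home. Leave the carrier seated and latched on the frame, and do not disturb the other things on the desk.

Things in the scene. Friction and masses are not known exactly. Their poses are not given: they have to be found in the camera images.
- carrier: Loose grey open-topped box 100 (its x) x 110 (y) x 85 mm high, trap-door bottom, three tubes lying in it up to 45 mm. Stands on a 6 mm flange low on each y end (150 mm long in x; 144 mm over both). Origin: centre of underside, z up. About 0.85 kg loaded. Steel carrying bar along y over its mouth; lever beyond its +y end; bolt on its +x wall.
- carry_bar (a point): Middle of the square steel carrying bar of the carrier: 14 mm wide (x), 14 mm high, 106 mm long (y); 140 mm above the carrier's origin, same axes. Grip it from above with the fingers closing along x. The space below it is free for 90 mm.
- lever_grip (a point): Middle of the black round lever grip, 14 mm thick, along the carrier's y (from 30 mm inside to 22 mm beyond this point). Fixed to the trap-door. Door shut: at (-100,+92,+132) mm in the carrier's frame; fully open: (+54,+92,+97), so it swings over to +x. Pinch from above, fingers closing along the carrier's x; it can turn between the pads.
- gate_hinge (a point): Point on the trap-door's hinge line, which runs along the carrier's y at (-45, 0, +14) mm in the carrier's frame.
- gate (a joint): Trap-door angle in rad: 0 shut, 1.31 fully open (hangs to 90 mm below the carrier, so it cannot open on the desk). At q the lever grip is at x = -45 + 130 sin(q - 0.436), z = 14 + 130 cos(q - 0.436) mm in the carrier's frame. Stiff hinge (0.13 N m): the empty door stays where left. The home bolt blocks it.
- bolt_knob (a point): Middle of the black round bolt knob, upright, 16 mm in diameter, standing 24 mm clear of its slide (from 11 mm below to 13 mm above this point). Beside the carrier's +x wall: at (66, -25, 102) mm in the carrier's frame when the bolt is home (door latched), at (66, +15, 102) mm when fully drawn.
- bolt (a joint): Slide bolt position in m: 0 is home (its tongue is under the lug of the shut door), 0.040 fully drawn towards the carrier's +y. The door is free from about 0.034 on. About 1.5 N of friction, stays where left. It goes home only if the door is shut; a ramp on the tongue lifts the last 2 or 3 mm of the door.
- dump_frame: Fixed aluminium frame 262 (its x) x 172 mm (y): two rails along x, 170 mm above the desk, and on the desk between its legs a white catch tray (walls 70 mm high, clear screens above up to the rails). Origin: on the desk under its centre, z up. The carrier sits centred on the rails by its flanges, its y along the frame's y, either way round, its origin 170 mm above this one.
- frame_seat (a point): Centre of the seat on the dump frame, at the height of the rail tops. Guide lips stand up to 25 mm above the rails round the seat; their upper half flares outward by about 45 degrees to catch the carrier 10 mm off centre; seated play is 5 mm each way.
- tray_floor (a point): Centre of the catch tray's inside floor, 6 mm above the desk; inside 244 mm (frame's x) by 110 mm (frame's y).
- tube1_center (a point): Centre of a capped transport tube, 74 mm long (its y, the cap at +y), 25 mm in diameter, 0.04 kg, loose in the carrier.
- tube2_center (a point): Centre of a capped transport tube, 74 mm long (its y, the cap at +y), 25 mm in diameter, 0.04 kg, loose in the carrier.
- tube3_center (a point): Centre of a capped transport tube, 74 mm long (its y, the cap at +y), 25 mm in diameter, 0.04 kg, loose in the carrier.
- mouse: Bystander: black computer mouse 105 x 60 x 30 mm; origin under its centre.
- stapler: Bystander: stapler 130 x 36 x 37 mm lying on the desk; origin under its centre.
- scanner: Bystander: black hand scanner about 185 mm long and 55 mm high; origin near its underside's middle.
- sample_box: Bystander: closed cardboard box 150 x 110 x 50 mm; origin under its centre.
- cup: Bystander: white mug, 80 mm wide, 90 mm high; origin under its centre.
- gel: Bystander: bottle 64 mm wide, 150 mm high; origin under its centre.
Mind the look-alikes: they are no part of the job. Leave any purple look-alike of the part that bears tube2_center alone. What is shaped like the part that bears tube1_center but black is not meant.

How it is judged:
By the outcome, as a careful person would: the job done as asked, in the order asked, and still so for the second after the job is handed in, with the robot touching nothing.
It also fails if it takes over 72 s, if anything falls off the work surface, if the arm or the gripper's body presses on something with over 40 N, if the wrist force passes 120 N, or if a joint passes its speed limit or range.

## Robot

A 6-joint arm with a two-finger parallel gripper is mounted at the origin on the work surface. World frame = base frame: x ahead of the robot, y to its left, z up, the work surface at z = 0. Lengths are in m, angles in degrees, forces in N, time in s.
With the tool pointing down it reaches from about 0.35 to 0.85 m from the base axis. Payload 8.1 kg.
Tool frame: the origin (TCP) lies midway between the tips of the shut fingers; the grasp point (between the pads) lies 19 mm behind it; z points along the fingers, y is the line along which they close (so a half turn about z gives the same grasp; the last joint's range is limited). The gripper opens to 85 mm and grips with 20 to 120 N. Pads are 22 mm wide; open, the fingers measure 114 mm over their backs; the gripper's body (76 mm by 85 mm) begins 54 mm behind the grasp point. The pads swing forward as they close: fully open they stand 13 mm farther back than shut.
Start: joints at [-68.778, 7.471, 85.268, -0, 87.261, -4.893], TCP at [0.264, -0.539, 0.231] pointing down, gripper open.
Joint ranges: [-169.43, 169.43], [-51.17, 129.36], [1.28, 143.12], [-76.62, 256.62], [0, 156.53], [-152.29, 152.29]. Speed limits (degrees/s): [136.94, 136.94, 159.86, 180, 180, 180].

## Interface

Orientations are given as [roll, pitch, yaw] about the fixed x, y, z axes, in that order (R = Rz(yaw) Ry(pitch) Rx(roll)).
In Python, from rig import arm gives the robot as it stands.
- The arm moves only by the tool arm_command, never from a script. Its argument "deltas" is a list that holds one entry, the list of rows, each a list of 7 numbers: the shift along the world's x, y, z as a fraction of full scale, then the turn, a rotation vector about the world's x, y, z as a fraction of full scale, then the opening, from -1 (shut) to 1 (fully open). In form: [[[x, y, z, ax, ay, az, fingers], ...]]. A call has 1 to 8 rows; each row shifts and turns the commanded pose from where the row before left it; what a row does not reach is not made up. Full scale, the value 1, is 50 cm for a shift and 90 degrees for a turn. A row lasts 1/10 s, in which the tool goes at most 50 mm and 8.59 degrees, less where a joint would pass 70% of its speed; a pose out of reach is approached as far as the arm can. A call with a number of a shift or a turn outside -1 to 1 is refused whole. A call with a gripper value outside its range is refused whole. The fingers move at their own pace and stop on an object; the grip force is fixed at half the most. Time passes only in rows, so rows that do not move let the fingers close. It gives the time, the measured TCP pose, the force, the opening and the grip force at its end, in the units of the state.
- arm.get_state(): the state, without advancing time (a new reading comes with each control period).
- arm.grab_frame(name): name is "scene" or "top"; returns the picture (420x560x3 uint8, blue, green, red); there is no depth.
- arm.camera_model(name): a dict with "fx", "fy", "cx", "cy" (pixels), "pose" (4x4, takes a point from camera to world coordinates). Camera axes: x right, y up, looking along -z (the intrinsics and any distortion apply to the point x, -y, -z); pixel columns grow to the right and rows downward; lengths in m; the calibration is good to about 2 mm. A picture is of the moment at which its call begins. camera_model takes no time and is no camera call.
- arm.job_done(): hands the job in; it is judged then, once.
The state is a dict: "time_s": time; "q": joint angles; "joint_vel": joint speeds; "tau": joint torques, N m; "ee_pos": TCP position; "eef_rot": TCP orientation; "wrist_force": force on the tool from outside, world axes, zero at the start; "torque": the same for the moment, N m; "grip_width": finger opening in m; "grip_force": force on a finger pad.
Only numpy, scipy, OpenCV 4.12 (cv2) and the standard library are available. Lean on these libraries where they do the work, as an engineer would, in place of code of your own. Each camera call takes 0.05 s, during which the arm holds its last target. There are 200 camera calls.

## Working session

There is one attempt and no reset: what is moved stays moved. The work goes in short steps, Python scripts to look and compute and a tool call to move; the robot and the scene stay as the last step left them, time stands still between calls to the robot, and variables do not carry over. Pictures are saved under pics/ and viewed, at most 10 in all, crops included, and the job is handed in when it is done.

Besides the shell and the picture viewer there is one more tool, called after "Request:" as name(argument=value, ...) on one line, values as JSON. arm_command: Moves the arm, as the interface text tells. Its arguments: {"type":"object","properties":{"deltas":{"type":"array","items":{"type":"array","items":{"type":"array","items":{"type":"number","minimum":-1,"maximum":1}}}}},"required":["deltas"]}

```bash
mkdir -p pics; cat > h.py <<'E'
import numpy as np, cv2
from rig import arm
def ray(cam,u,v):
    m=arm.camera_model(cam); P=np.array(m["pose"])
    d=np.array([(u-m["cx"])/m["fx"],-(v-m["cy"])/m["fy"],-1.0])
    if m.get("dist") is not None: pass
    return P[:3,3],P[:3,:3]@d
def onz(cam,u,v,z):
    o,d=ray(cam,u,v); return o+d*(z-o[2])/d[2]
def proj(cam,p):
    m=arm.camera_model(cam); P=np.array(m["pose"]); c=P[:3,:3].T@(np.array(p)-P[:3,3])
    return m["cx"]+m["fx"]*c[0]/-c[2], m["cy"]-m["fy"]*c[1]/-c[2]
E
python3 - <<'E'
from h import *
for n in("scene","top"):
    cv2.imwrite(f"pics/{n}0.png",cv2.resize(arm.grab_frame(n),(800,600),interpolation=cv2.INTER_CUBIC)); print(arm.camera_model(n))
E
```

```text
{'fx': 508.1025290867627, 'fy': 508.1025290867627, 'cx': 282.60525434894555, 'cy': 217.9424392633914, 'pose': array([[-0.86785122, -0.30335171,  0.39346156,  1.12665677],
       [ 0.49627957, -0.4922421 ,  0.71512537,  1.00903914],
       [-0.02325615,  0.81588936,  0.57774016,  0.97373884],
       [ 0.        ,  0.        ,  0.        ,  1.        ]])}
{'fx': 490.04009531889864, 'fy': 490.04009531889864, 'cx': 273.92077294419045, 'cy': 210.90741763137564, 'pose': array([[ 0.00749831,  0.98144954, -0.19157394,  0.33654227],
       [-0.99982814,  0.00411005, -0.01807772, -0.02643679],
       [-0.01695499,  0.19167657,  0.98131168,  1.36128556],
       [ 0.        ,  0.        ,  0.        ,  1.        ]])}
```

View pics/scene0.png

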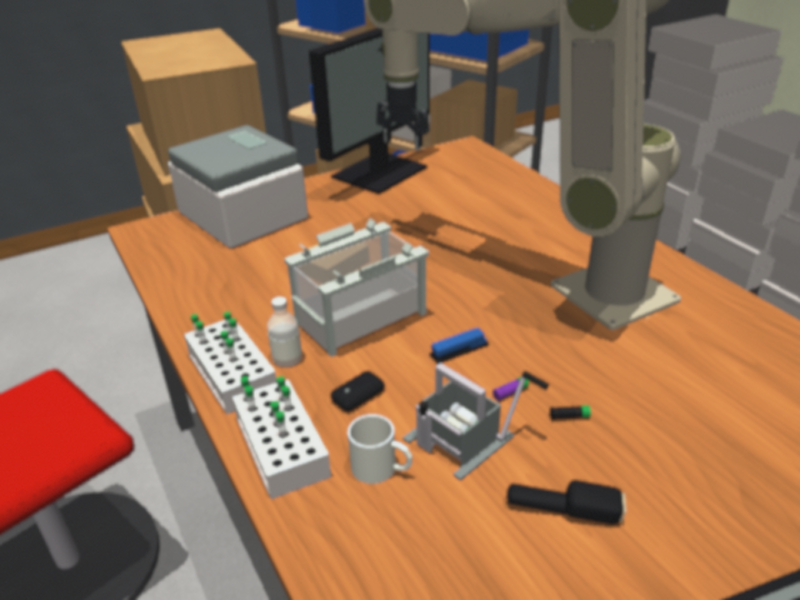

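View pics/top0.png

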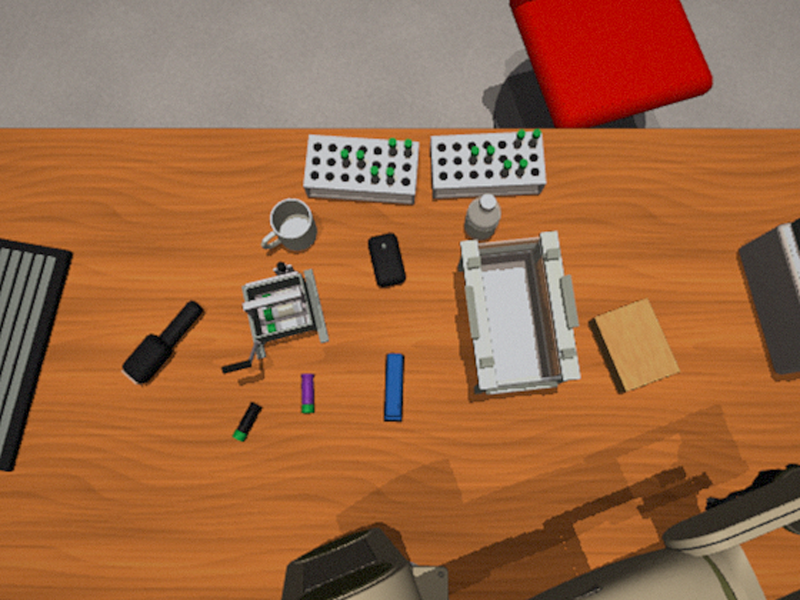

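The top view shows the carrier at about (285,305), its knob at (283,268) and lever grip at (237,367), with the dump frame at about (520,312). The scene view shows the bar at (460,380) and the frame at (355,280). I'll zoom in next.

```bash
python3 - <<'E'
from h import *
a=arm.grab_frame("top"); b=arm.grab_frame("scene")
cv2.imwrite("pics/a.png",a);cv2.imwrite("pics/b.png",b)
f=lambda im,x,y,w,h:cv2.resize(im[y:y+h,x:x+w],(400,300),interpolation=cv2.INTER_CUBIC)
# top carrier x150-240 y180-270 ; each 100x75 => x4
o=np.vstack([np.hstack([f(a,150,182,100,75),f(a,310,155,136,102)]),np.hstack([f(b,280,245,120,90),f(b,195,150,120,90)])])
cv2.imwrite("pics/c.png",o)
E
```

```text
(no output)
```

View pics/c.png

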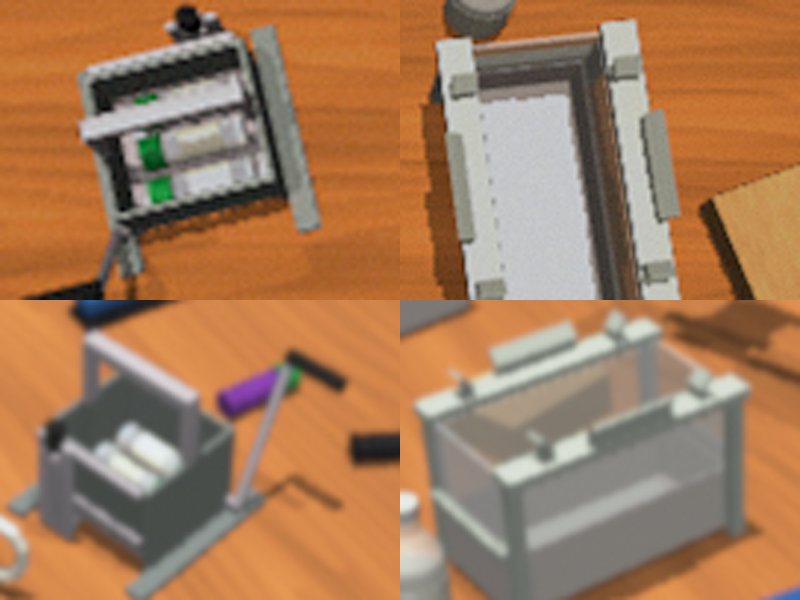

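The crop shows the bar top from (83,130) to (240,90), the knob top at (187,15), and the rails with four end guides and two side lips. Next I'll cast rays onto the known heights.

```bash
python3 - <<'E'
from h import *
a=cv2.imread("pics/a.png")
C=lambda x,y:(150+x/4-.375,182+y/4-.375)
F=lambda x,y:(310+x*.34-.33,155+y*.34-.33)
G=lambda x,y:(x*.7-.15,y*.7-.15)
L=onz("top",*C(82,129),.147);R=onz("top",*C(240,91),.147)
print("bar",L,R,np.linalg.norm(L-R),"mid",(L+R)/2,"yaw",np.degrees(np.arctan2(-(L-R)[0],(L-R)[1])))
print("knob",onz("top",*C(188,15),.115),"lever",onz("top",*G(237,367),.139))
f1=onz("top",*C(265,28),.006);f2=onz("top",*C(310,228),.006);print("flange",f1,f2,np.linalg.norm(f1-f2),np.degrees(np.arctan2((f1-f2)[1],(f1-f2)[0])))
P=[onz("top",*p,.17) for p in(F(438,42),F(634,20),G(480,392),G(579,378))]
print(np.round(P,3),"w",np.linalg.norm(P[0]-P[1]),np.linalg.norm(P[2]-P[3]),"l",np.linalg.norm(P[0]-P[2]),np.linalg.norm(P[1]-P[3]),"c",np.mean(P,0))
for i,j in((0,2),(1,3)):
    d=P[i]-P[j];print(np.degrees(np.arctan2(d[1],d[0])))
for i,j in((0,1),(2,3)):
    d=P[i]-P[j];print(np.degrees(np.arctan2(-d[0],d[1])))
g=cv2.cvtColor(a,cv2.COLOR_BGR2HSV)
m=((g[...,2]<45)).astype('u1');n,l,s,c=cv2.connectedComponentsWithStats(m)
for i in range(1,n):
    if s[i,4]>15 and 140<c[i][0]<230 and 180<c[i][1]<280: print(s[i],c[i])
for n,z in(("gel",.15),):print(onz("top",*G(487,203),z))
# scene checks: bar ends + frame
for p in (L,R,(L+R)/2): print("scene px",proj("scene",p), "crop",(proj("scene",p)[0]-280)*3.333,(proj("scene",p)[1]-245)*3.333+300)
for p in P: print("scene fr",(proj("scene",p)[0]-195)*3.333+400,(proj("scene",p)[1]-150)*3.333+300)
s=arm.get_state();print(s["ee_pos"],s["eef_rot"],s["grip_width"],s["time_s"])
E
```

```text
bar [0.56484358 0.25865997 0.147     ] [0.58980325 0.15923163 0.147     ] 0.10251331150973497 mid [0.57732341 0.2089458  0.147     ] yaw 14.091864048229475
knob [0.64729637 0.20000627 0.115     ] lever [0.45699725 0.26626576 0.139     ]
flange [0.6651227  0.16443848 0.006     ] [0.5217267  0.12861539 0.006     ] 0.14780292847423201 14.026499934002986
[[ 0.678 -0.466  0.17 ]
 [ 0.698 -0.633  0.17 ]
 [ 0.414 -0.155  0.17 ]
 [ 0.439 -0.322  0.17 ]] w 0.16824752201268256 0.16918475174398656 l 0.40785263120186815 0.40456239505115416 c [ 0.5571918  -0.39409162  0.17      ]
-49.67776353176279
-50.15992003202374
6.777439040793204
8.356973717950599
[194 184   6   7  27] [196.74074074 186.74074074]
[173 194  37  16 181] [190.24861878 200.55801105]
[180 198  42  43 154] [203.94805195 228.87012987]
[177 216   6  19  62] [179.40322581 225.        ]
[156 252  20   9  77] [165.57142857 256.27272727]
[ 0.75527051 -0.17545956  0.15      ]
scene px (np.float64(337.88587906804), np.float64(273.36004898862893)) crop 192.93363493377743 394.5240432791002
scene px (np.float64(307.4476975005532), np.float64(254.52834880382736)) crop 91.48317576934383 331.7579865631566
scene px (np.float64(322.29841935810435), np.float64(263.7162939157657)) crop 140.98063172056183 362.381407621247
scene fr 368.4191352465061 320.33501598823915
scene fr 294.57219136600736 261.6534987703229
scene fr 755.7459289412154 383.2360822077869
scene fr 646.7845703836616 317.358117938067
[ 0.26401553 -0.53842117  0.23063897] [-1.79934626e+02 -5.52186980e-03  2.61161393e+01] 0.08554436619341142 0.2
```

```bash
python3 - <<'E'
from h import *
F=lambda x,y:(310+(x-400)*.34-.33,155+y*.34-.33)
G=lambda x,y:(x*.7-.15,y*.7-.15)
P=[onz("top",*p,.17) for p in(F(438,42),F(634,20),G(480,392),G(579,378))]
print(np.round(P,3),"w",np.linalg.norm(P[0]-P[1]),np.linalg.norm(P[2]-P[3]),"l",np.linalg.norm(P[0]-P[2]),np.linalg.norm(P[1]-P[3]),"c",np.mean(P,0))
for i,j in((0,2),(1,3)):
    d=P[i]-P[j];print(np.degrees(np.arctan2(d[1],d[0])))
for i,j in((0,1),(2,3)):
    d=P[i]-P[j];print(np.degrees(np.arctan2(-d[0],d[1])))
for p in P: print("scene fr",(proj("scene",p)[0]-195)*3.333+400,(proj("scene",p)[1]-150)*3.333+300)
# side lips & guides, image crop
a=cv2.imread("pics/a.png");b=cv2.imread("pics/b.png")
o=np.hstack([cv2.resize(a[155:285,315:415],(462,600),interpolation=cv2.INTER_CUBIC)])
for i,p in enumerate(P):
    u,v=proj("top",p);cv2.circle(o,(int((u-315)*4.62),int((v-155)*4.62)),3,(0,0,255),-1)
c=np.mean(P,0);u,v=proj("top",c);cv2.circle(o,(int((u-315)*4.62),int((v-155)*4.62)),3,(0,0,255),-1)
s=cv2.resize(b[150:245,195:305],(338,292),interpolation=cv2.INTER_CUBIC)
for p in P:
    u,v=proj("scene",p);cv2.circle(s,(int((u-195)*3.07),int((v-150)*3.07)),2,(0,0,255),-1)
o2=np.zeros((600,800,3),'u1');o2[:,:462]=o;o2[:292,462:]=s
cv2.imwrite("pics/d.png",o2)
E
```

```text
[[ 0.677 -0.126  0.17 ]
 [ 0.697 -0.294  0.17 ]
 [ 0.414 -0.155  0.17 ]
 [ 0.439 -0.322  0.17 ]] w 0.1688504075849774 0.16918475174398656 l 0.2645955424964703 0.25995509117822085 c [ 0.55676469 -0.22431717  0.17      ]
6.268994207376228
6.3194428492867285
6.785979912992482
8.356973717950599
scene fr 511.8664852366001 480.5681852438488
scene fr 415.98667656966217 401.09510775637546
scene fr 755.7459289412154 383.2360822077869
scene fr 646.7845703836616 317.358117938067
```

View pics/d.png

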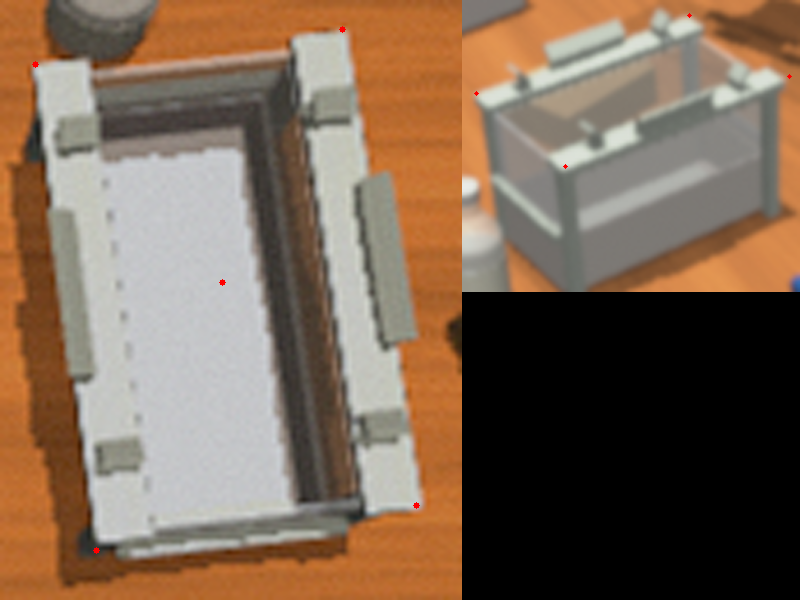

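The overlay matches: the red points sit on the rail corners and the centre at (222,283). I get frame centre (0.556,-0.224) at yaw 6.4°, and carrier centre (0.577,0.209) at yaw 14°. Knob and lever agree with the model to a few mm. Moving to the bar.

Request:
arm_command(deltas=[[[0.035,0.083,0.04,0,0,0.048,0.2],[0.035,0.083,0.04,0,0,0.048,0.2],[0.035,0.083,0.04,0,0,0.048,0.2],[0.035,0.083,0.04,0,0,0.048,0.2],[0.035,0.083,0.04,0,0,0.048,0.2],[0.035,0.083,0,0,0,0.048,0.2],[0.035,0.083,0,0,0,0.048,0.2],[0.035,0.083,0,0,0,0.048,0.2]]])

```text
time_s: 1.0
ee_pos: [0.4045, -0.205, 0.3315]
eef_rot: [180.0, 0.0, 60.8]
wrist_force: [0.2, -0.4, 0.3]
grip_width: 0.0515
grip_force: 0.0
```

Request:
arm_command(deltas=[[[0.035,0.083,0,0,0,0.048,0.2],[0.035,0.083,0,0,0,0.048,0.2],[0.035,0.083,0,0,0,0.048,0.2],[0.035,0.083,0,0,0,0.048,0.2],[0.035,0.083,0,0,0,0.048,0.2],[0.035,0.083,0,0,0,0.048,0.2],[0.035,0.083,0,0,0,0.048,0.2],[0.035,0.083,0,0,0,0.048,0.2]]])

```text
time_s: 1.8
ee_pos: [0.5445, 0.1272, 0.3312]
eef_rot: [180.0, 0.0, 95.4]
wrist_force: [0.9, -0.8, 1.1]
grip_width: 0.0511
grip_force: 0.0
```

Request:
arm_command(deltas=[[[0.033,0.082,0,0,0,0.048,0.2],[0.033,0.082,0,0,0,0.048,0.2],[0,0,-0.08,0,0,0,0.2],[0,0,-0.08,0,0,0,0.2],[0,0,-0.08,0,0,0,0.2],[0,0,-0.08,0,0,0,0.2],[0,0,-0.05,0,0,0,0.2],[0,0,-0.05,0,0,0,0.2]]])

```text
time_s: 2.6
ee_pos: [0.5762, 0.2071, 0.1191]
eef_rot: [-179.9, 0.0, 103.9]
wrist_force: [0.3, 0.8, 0.1]
grip_width: 0.0514
grip_force: 0.0
```

```bash
python3 - <<'E'
from h import *
a=arm.grab_frame("top");b=arm.grab_frame("scene")
f=lambda im,x,y,w,h:cv2.resize(im[y:y+h,x:x+w],(400,400),interpolation=cv2.INTER_CUBIC)
cv2.imwrite("pics/e.png",np.hstack([f(a,140,165,120,120),f(b,260,180,120,120)]));print(arm.get_state()["ee_pos"],arm.get_state()["wrist_force"])
E
```

```text
[0.57389613 0.20640174 0.11630878] [-0.96993179 -1.50073194 -0.76387813]
```

View pics/e.png

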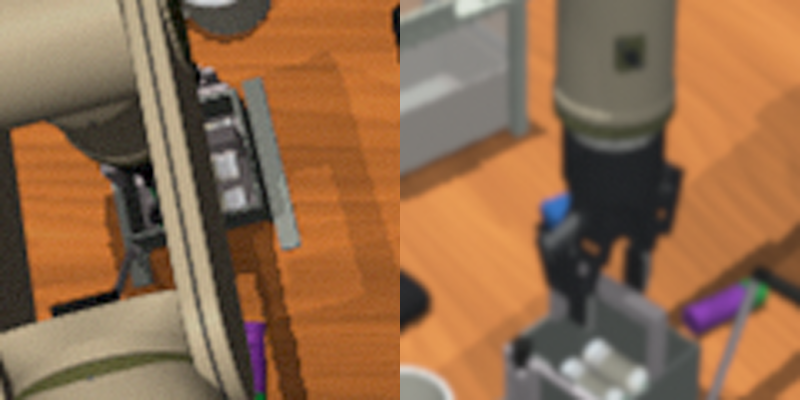

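The fingers straddle the bar (right panel, about (600,290)). Closing the gripper.

Request:
arm_command(deltas=[[[0,0,0,0,0,0,-1],[0,0,0,0,0,0,-1],[0,0,0,0,0,0,-1],[0,0,0,0,0,0,-1],[0,0,0,0,0,0,-1],[0,0,0,0,0,0,-1],[0,0,0.01,0,0,0,-1],[0,0,0.01,0,0,0,-1]]])

```text
time_s: 3.5
ee_pos: [0.5753, 0.2068, 0.1296]
eef_rot: [-179.7, 0.0, 103.9]
wrist_force: [-0.5, -0.1, -9.3]
grip_width: 0.0129
grip_force: 61.7
```

Request:
arm_command(deltas=[[[0,0,0.03,0,0,0,-1],[0,0,0.06,0,0,0,-1],[0,0,0.08,0,0,0,-1],[0,0,0.08,0,0,0,-1],[0,0,0.08,0,0,0,-1],[0,0,0.08,0,0,0,-1],[0,0,0.05,0,0,0,-1],[0,0,0.02,0,0,0,-1]]])

```text
time_s: 4.3
ee_pos: [0.5776, 0.2074, 0.3758]
eef_rot: [179.7, -0.0, 103.9]
wrist_force: [1.2, -0.8, -7.5]
grip_width: 0.0125
grip_force: 61.7
```

Request:
arm_command(deltas=[[[-0.003,-0.025,0,0,0,-0.006,-1],[-0.003,-0.05,0,0,0,-0.006,-1],[-0.003,-0.06,0,0,0,-0.006,-1],[-0.003,-0.06,0,0,0,-0.006,-1],[-0.003,-0.06,0,0,0,-0.006,-1],[-0.003,-0.06,0,0,0,-0.006,-1],[-0.002,-0.06,0,0,0,-0.006,-1],[-0.002,-0.06,0,0,0,-0.006,-1]]])

```text
time_s: 5.1
ee_pos: [0.5645, -0.0122, 0.3681]
eef_rot: [-179.7, -0.1, 99.5]
wrist_force: [0.8, -0.2, -6.9]
grip_width: 0.0127
grip_force: 61.7
```

Request:
arm_command(deltas=[[[-0.002,-0.06,0,0,0,-0.006,-1],[-0.002,-0.06,0,0,0,-0.006,-1],[-0.002,-0.06,0,0,0,-0.006,-1],[-0.002,-0.06,0,0,0,-0.006,-1],[-0.002,-0.06,0,0,0,-0.006,-1],[-0.002,-0.06,0,0,0,-0.006,-1],[-0.002,-0.05,0,0,0,0,-1],[-0.002,-0.02,0,0,0,0,-1]]])

```text
time_s: 5.9
ee_pos: [0.5561, -0.2282, 0.3677]
eef_rot: [-179.7, -0.1, 96.1]
wrist_force: [0.1, 1.6, -8.2]
grip_width: 0.0128
grip_force: 61.7
```

```bash
python3 - <<'E'
from h import *
a=arm.grab_frame("top");b=arm.grab_frame("scene")
f=lambda im,x,y,w,h:cv2.resize(im[y:y+h,x:x+w],(400,400),interpolation=cv2.INTER_CUBIC)
cv2.imwrite("pics/f.png",np.hstack([f(a,300,135,140,140),f(b,180,90,150,150)]));s=arm.get_state();print(s["ee_pos"],s["wrist_force"],s["eef_rot"],s["torque"])
E
```

```text
[ 0.55656059 -0.2269477   0.36836313] [ 0.26031529  1.17283128 -7.75543382] [-1.79759142e+02 -1.07774019e-01  9.61421844e+01] [ 0.32273684 -0.00398245  0.00949779]
```

View pics/f.png

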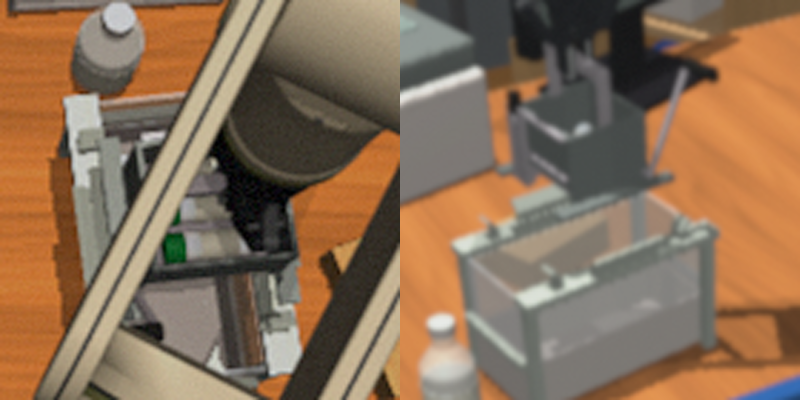

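Hovering level above the rails and centred. Descending.

Request:
arm_command(deltas=[[[0,0,-0.03,0,0,0.003,-1],[0,0,-0.03,0,0,0,-1],[0,0,-0.02,0,0,0,-1],[0,0,-0.02,0,0,0,-1],[0,0,-0.01,0,0,0,-1],[0,0,-0.01,0,0,0,-1],[0,0,-0.006,0,0,0,-1],[0,0,0,0,0,0,-1]]])

```text
time_s: 6.8
ee_pos: [0.5581, -0.2252, 0.3081]
eef_rot: [-180.0, -0.0, 96.6]
wrist_force: [0.2, -0.5, -8.0]
grip_width: 0.013
grip_force: 61.7
```

Request:
arm_command(deltas=[[[0,0,-0.006,0,0,0,-1],[0,0,-0.006,0,0,0,-1],[0,0,-0.006,0,0,0,-1],[0,0,0,0,0,0,-1]]])

```text
time_s: 7.2
ee_pos: [0.5579, -0.2251, 0.2986]
eef_rot: [-180.0, -0.0, 96.6]
wrist_force: [0.3, -0.5, -7.7]
grip_width: 0.0128
grip_force: 61.7
```

Request:
arm_command(deltas=[[[0,0,-0.006,0,0,0,-1],[0,0,-0.006,0,0,0,-1],[0,0,-0.004,0,0,0,-1],[0,0,0,0,0,0,-1]]])

```text
time_s: 7.6
ee_pos: [0.5584, -0.2254, 0.2935]
eef_rot: [179.9, 0.1, 96.6]
wrist_force: [-2.7, 2.1, 5.0]
grip_width: 0.0129
grip_force: 63.3
```

Request:
arm_command(deltas=[[[0,0,-0.004,0,0,0,-1],[0,0,0,0,0,0,-1]]])

```text
time_s: 7.8
ee_pos: [0.5584, -0.2255, 0.2935]
eef_rot: [179.8, 0.1, 96.6]
wrist_force: [-9.2, 4.2, 14.8]
grip_width: 0.0128
grip_force: 64.8
```

```bash
python3 - <<'E'
from h import *
a=arm.grab_frame("top");b=arm.grab_frame("scene")
f=lambda im,x,y,w,h:cv2.resize(im[y:y+h,x:x+w],(400,400),interpolation=cv2.INTER_CUBIC)
cv2.imwrite("pics/g.png",np.hstack([f(a,310,145,110,110),f(b,190,110,120,120)]));s=arm.get_state();print(s["ee_pos"],s["wrist_force"],s["eef_rot"],s["torque"])
E
```

```text
[ 0.5584265  -0.22545621  0.29351429] [-9.18211413  3.76209595 14.24540076] [1.79808415e+02 1.40739229e-01 9.65861952e+01] [ 0.66844845  1.55094765 -0.00985748]
```

View pics/g.png

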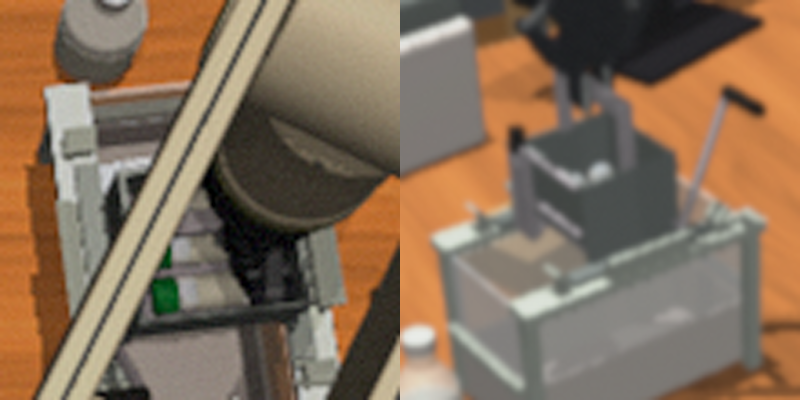

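It's riding on the +x guide lip (flange end touching at about (80,150), Fx negative). I'll ease up, shift -x and +y, and lower again.

Request:
arm_command(deltas=[[[0,0,0.006,0,0,0,-1],[-0.01,0.004,0.002,0,0,0,-1],[0,0,0,0,0,0,-1],[0,0,-0.006,0,0,0,-1],[0,0,-0.004,0,0,0,-1],[0,0,0,0,0,0,-1]]])

```text
time_s: 8.5
ee_pos: [0.5557, -0.2243, 0.2935]
eef_rot: [179.5, 0.3, 96.6]
wrist_force: [4.1, -1.3, 16.7]
grip_width: 0.0127
grip_force: 65.0
```

The height is the same (0.2935) at two x positions 3 mm apart, so this is the flat rail contact. I'll relieve the pressure, release, and check.

Request:
arm_command(deltas=[[[0,0,0.008,0,0,0,-1],[0,0,0,0,0,0,0.2],[0,0,0,0,0,0,0.2],[0,0,0,0,0,0,0.2],[0,0,0.03,0,0,0,0.2],[0,0,0.06,0,0,0,0.2],[0,0,0.08,0,0,0,0.2],[0,0,0.08,0,0,0,0.2]]])

```text
time_s: 9.3
ee_pos: [0.5527, -0.223, 0.4192]
eef_rot: [-180.0, -0.0, 96.6]
wrist_force: [1.2, 0.2, 0.8]
grip_width: 0.051
grip_force: 0.0
```

Request:
arm_command(deltas=[[[0,-0.06,0.04,0,0,0,0.2],[0,-0.09,0,0,0,0,0.2],[0,-0.09,0,0,0,0,0.2],[0,-0.09,0,0,0,0,0.2],[0,-0.07,0,0,0,0,0.2]]])

```text
time_s: 9.8
ee_pos: [0.5524, -0.4256, 0.4378]
eef_rot: [-180.0, 0.0, 96.5]
wrist_force: [1.0, -0.2, 0.6]
grip_width: 0.0515
grip_force: 0.0
```

```bash
python3 - <<'E'
from h import *
a=arm.grab_frame("top");b=arm.grab_frame("scene");cv2.imwrite("pics/a2.png",a);cv2.imwrite("pics/b2.png",b)
f=lambda im,x,y,w,h:cv2.resize(im[y:y+h,x:x+w],(400,500),interpolation=cv2.INTER_CUBIC)
cv2.imwrite("pics/i.png",np.hstack([f(a,315,155,104,130),f(b,190,110,120,150)]));s=arm.get_state();print(s["ee_pos"],s["wrist_force"],s["eef_rot"],s["time_s"])
E
```

```text
[ 0.55148116 -0.42779364  0.4349361 ] [-0.63410297  0.33487676 -1.05570719] [-1.79820893e+02 -9.82856490e-02  9.63010298e+01] 9.9
```

View pics/i.png

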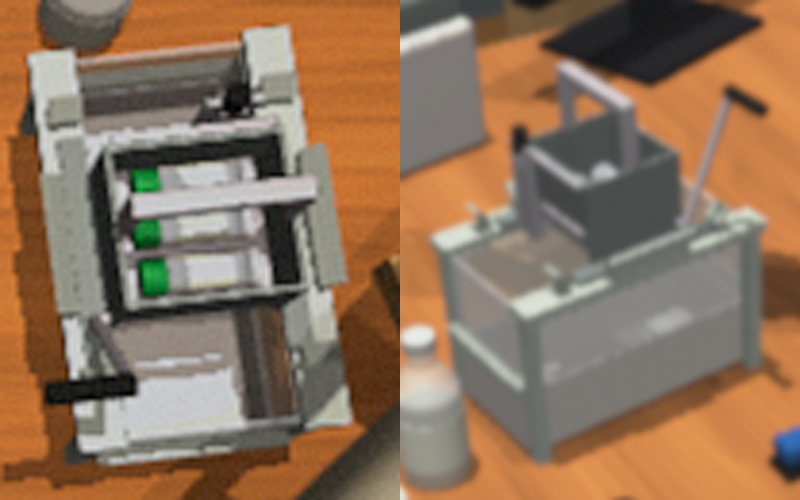

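The carrier stands level on the frame, with the bar from (133,205) to (316,188), the lever grip at (90,388) and the knob at (237,98). Next I'll triangulate the bar height to verify the seat.

```bash
python3 - <<'E'
from h import *
T=lambda x,y:("top",315+x*.26-.37,155+y*.26-.37)
S=lambda x,y:("scene",190+(x-400)*.3-.35,110+y*.3-.35)
def tri(p,q):
    o1,d1=ray(*p);o2,d2=ray(*q);d1=d1/np.linalg.norm(d1);d2=d2/np.linalg.norm(d2)
    t=np.linalg.lstsq(np.c_[d1,-d2],o2-o1,rcond=None)[0];A=o1+t[0]*d1;B=o2+t[1]*d2
    return (A+B)/2,np.linalg.norm(A-B)
L=onz(*T(133,205),.317);R=onz(*T(316,188),.317);print(L,R,np.linalg.norm(L-R),(L+R)/2,np.degrees(np.arctan2(-(L-R)[0],(L-R)[1])))
print("knob",onz(*T(237,88),.285),"lever",onz(*T(90,385),.309))
print("scene predicted bar ends crop",[( (u-190)/.3+400,(v-110)/.3) for u,v in (proj("scene",L),proj("scene",R))])
b=cv2.imread("pics/b2.png");a=cv2.imread("pics/a2.png")
# model overlay points: given c,yaw
for c,y in (((L+R)/2,6.4),):
    y=np.radians(y);M=np.array([[np.cos(y),-np.sin(y)],[np.sin(y),np.cos(y)]])
    f=cv2.resize(b[105:245,190:330],(600,600),interpolation=cv2.INTER_CUBIC)
    for z in(0,.006):
      for p in((75,72),(-75,72),(75,-72),(-75,-72)):
        w=np.r_[c[:2]+M@np.array(p)/1000,.17+z];u,v=proj("scene",w);cv2.circle(f,(int((u-190)*4.2857),int((v-105)*4.2857)),2,(0,0,255) if z else (255,0,0),-1)
    for p in ((0,53),(0,-53)):
        w=np.r_[c[:2]+M@np.array(p)/1000,.17+.147];u,v=proj("scene",w);cv2.circle(f,(int((u-190)*4.2857),int((v-105)*4.2857)),2,(0,0,255),-1)
    cv2.imwrite("pics/j.png",f)
E
```

```text
[ 0.54767202 -0.17043135  0.317     ] [ 0.55787088 -0.2735685   0.317     ] 0.10364018847556332 [ 0.55277145 -0.22199992  0.317     ] 5.647414693519044
knob [ 0.62453098 -0.2373375   0.285     ] lever [ 0.4467345  -0.14536188  0.309     ]
scene predicted bar ends crop [(np.float64(629.7606111453786), np.float64(102.50013423428405)), (np.float64(566.5047717925637), np.float64(61.19655307033298))]
```

View pics/j.png

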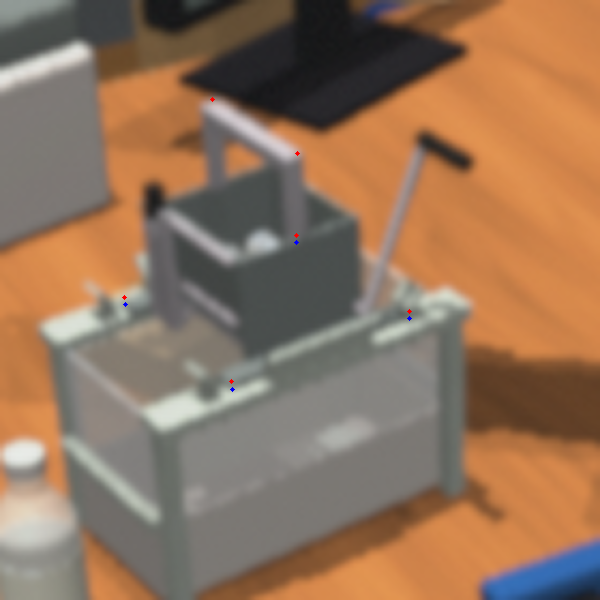

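The overlay fits. The flange corners sit between the end guides and the bar is at seated height, so the carrier is seated at centre (0.553,-0.222), yaw about 6.5°. Next is the bolt knob, about (0.622,-0.2385), pinched along the carrier's y.

Request:
arm_command(deltas=[[[0.0235,0.063,0,0,0,-0.09,0.2],[0.0235,0.063,0,0,0,-0.09,0.2],[0.0235,0.063,0,0,0,-0.09,0.2],[0.0235,0.063,0,0,0,-0.09,0.2],[0.0235,0.063,0,0,0,-0.09,0.2],[0.0235,0.063,0,0,0,-0.09,0.2],[0,0,0,0,0,-0.09,0.2],[0,0,0,0,0,-0.09,0.2]]])

```text
time_s: 10.7
ee_pos: [0.624, -0.232, 0.4386]
eef_rot: [180.0, -0.0, 31.6]
wrist_force: [-0.9, 0.1, 0.4]
grip_width: 0.0511
grip_force: 0.0
```

Request:
arm_command(deltas=[[[0,0,-0.02,0,0,-0.09,0.2],[0,0,-0.04,0,0,-0.09,0.2],[0,0,-0.06,0,0,-0.09,0.2],[0,0,-0.06,0,0,-0.01,0.2],[0,0,-0.03,0,0,0,0.2],[0,0,0,0,0,0,0.2]]])

```text
time_s: 11.3
ee_pos: [0.6225, -0.2332, 0.3297]
eef_rot: [-179.8, 0.2, 6.6]
wrist_force: [0.3, -0.7, 1.3]
grip_width: 0.0511
grip_force: 0.0
```

Request:
arm_command(deltas=[[[0,-0.01,-0.04,0,0,0,0.2],[0,0,-0.04,0,0,0,0.2],[0,0,-0.03,0,0,0,0.2],[0,0,-0.01,0,0,0,0.2],[0,0,0,0,0,0,0.2]]])

```text
time_s: 11.8
ee_pos: [0.6235, -0.239, 0.2723]
eef_rot: [-180.0, 0.0, 6.6]
wrist_force: [0.2, 0.4, 0.2]
grip_width: 0.0513
grip_force: 0.0
```

Request:
arm_command(deltas=[[[0,0,-0.009,0,0,0,0.2],[0,0,0,0,0,0,-1],[0,0,0,0,0,0,-1],[0,0,0,0,0,0,-1],[0,0,0,0,0,0,-1],[0,0,0,0,0,0,-1],[0,0,0,0,0,0,-1]]])

```text
time_s: 12.5
ee_pos: [0.6239, -0.2394, 0.2687]
eef_rot: [180.0, -0.1, 6.6]
wrist_force: [-0.4, -0.1, 6.2]
grip_width: 0.0138
grip_force: 58.7
```

Request:
arm_command(deltas=[[[0,0,0.002,0,0,0,-1],[-0.001,0.0115,0,0,0,0,-1],[-0.001,0.0115,0,0,0,0,-1],[-0.0015,0.0115,0,0,0,0,-1],[-0.0015,0.0115,0,0,0,0,-1],[-0.0015,0.0115,0,0,0,0,-1],[-0.0015,0.0115,0,0,0,0,-1],[-0.0015,0.0115,0,0,0,0,-1]]])

```text
time_s: 13.3
ee_pos: [0.619, -0.1985, 0.2687]
eef_rot: [180.0, -0.0, 6.6]
wrist_force: [5.7, -2.1, -0.1]
grip_width: 0.0132
grip_force: 58.8
```

Request:
arm_command(deltas=[[[0,0,0,0,0,0,-1],[0,0,0,0,0,0,-1]]])

```text
time_s: 13.5
ee_pos: [0.6193, -0.1982, 0.2687]
eef_rot: [-180.0, -0.0, 6.6]
wrist_force: [4.0, 1.7, 0.3]
grip_width: 0.0136
grip_force: 58.8
```

Request:
arm_command(deltas=[[[0,0.003,0,0,0,0,-1],[0,0,0,0,0,0,-1]]])

```text
time_s: 13.7
ee_pos: [0.6192, -0.1978, 0.2688]
eef_rot: [180.0, -0.0, 6.6]
wrist_force: [5.3, -1.6, -0.4]
grip_width: 0.0134
grip_force: 58.8
```

The bolt is at its stop. Releasing and going to the lever, about (0.444,-0.137,0.302).

Request:
arm_command(deltas=[[[0,0,0,0,0,0,0.2],[0,0,0,0,0,0,0.2],[0,0,0,0,0,0,0.2],[0,0,0.04,0,0,0,0.2],[0,0,0.08,0,0,0,0.2],[0,0,0.08,0,0,0,0.2],[0,0,0.06,0,0,0,0.2]]])

```text
time_s: 14.4
ee_pos: [0.6187, -0.1975, 0.4017]
eef_rot: [179.9, -0.1, 6.6]
wrist_force: [-0.2, 0.3, 1.5]
grip_width: 0.051
grip_force: 0.0
```

Request:
arm_command(deltas=[[[-0.044,0.015,0,0,0,0.09,0.2],[-0.044,0.015,0,0,0,0.09,0.2],[-0.044,0.015,0,0,0,0.09,0.2],[-0.044,0.015,0,0,0,0.09,0.2],[-0.044,0.015,0,0,0,0.09,0.2],[-0.044,0.015,0,0,0,0.09,0.2],[-0.044,0.015,0,0,0,0.09,0.2],[-0.042,0.015,0,0,0,0.09,0.2]]])

```text
time_s: 15.2
ee_pos: [0.4427, -0.1371, 0.3987]
eef_rot: [-180.0, 0.0, 71.7]
wrist_force: [-0.0, 0.3, 1.5]
grip_width: 0.0514
grip_force: 0.0
```

Request:
arm_command(deltas=[[[0,0,0,0,0,0.09,0.2],[0,0,0,0,0,0.09,0.2],[0,0,0,0,0,0.09,0.2],[0,0,0,0,0,0.01,0.2],[0,0,0,0,0,0,0.2]]])

```text
time_s: 15.7
ee_pos: [0.4437, -0.1375, 0.3988]
eef_rot: [-180.0, -0.0, 96.4]
wrist_force: [0.0, 0.5, -0.4]
grip_width: 0.0511
grip_force: 0.0
```

Request:
arm_command(deltas=[[[0,0,-0.08,0,0,0,0.2],[0,0,-0.08,0,0,0,0.2],[0,0,-0.05,0,0,0,0.2],[0,0,-0.02,0,0,0,0.2],[0,0,0,0,0,0,0.2]]])

```text
time_s: 16.2
ee_pos: [0.4432, -0.1372, 0.2826]
eef_rot: [-179.9, -0.1, 96.5]
wrist_force: [-1.0, -0.4, 0.7]
grip_width: 0.0514
grip_force: 0.0
```

Request:
arm_command(deltas=[[[0,0,0,0,0,0,-1],[0,0,0,0,0,0,-1],[0,0,0,0,0,0,-1],[0,0,0,0,0,0,-1],[0,0,0,0,0,0,-1],[0,0,0,0,0,0,-1]]])

```text
time_s: 16.8
ee_pos: [0.4446, -0.1378, 0.2856]
eef_rot: [179.9, 0.1, 96.6]
wrist_force: [-1.2, 0.5, 6.2]
grip_width: 0.012
grip_force: 58.4
```

```bash
python3 - <<'E'
import numpy as np
q=np.linspace(0,1.31,17);x=130*np.sin(q-.436);z=130*np.cos(q-.436)
dx=np.diff(x)/500;dz=np.diff(z)/500;y=np.radians(6.5)
print([[round(a*np.cos(y),4),round(a*np.sin(y),4),round(b,4),0,0,0,-1] for a,b in zip(dx,dz)])
E
```

```text
[[np.float64(0.0195), np.float64(0.0022), np.float64(0.0082), 0, 0, 0, -1], [np.float64(0.0201), np.float64(0.0023), np.float64(0.0066), 0, 0, 0, -1], [np.float64(0.0206), np.float64(0.0023), np.float64(0.0049), 0, 0, 0, -1], [np.float64(0.0209), np.float64(0.0024), np.float64(0.0032), 0, 0, 0, -1], [np.float64(0.0211), np.float64(0.0024), np.float64(0.0014), 0, 0, 0, -1], [np.float64(0.0211), np.float64(0.0024), np.float64(-0.0003), 0, 0, 0, -1], [np.float64(0.021), np.float64(0.0024), np.float64(-0.002), 0, 0, 0, -1], [np.float64(0.0208), np.float64(0.0024), np.float64(-0.0038), 0, 0, 0, -1], [np.float64(0.0204), np.float64(0.0023), np.float64(-0.0055), 0, 0, 0, -1], [np.float64(0.0199), np.float64(0.0023), np.float64(-0.0071), 0, 0, 0, -1], [np.float64(0.0193), np.float64(0.0022), np.float64(-0.0087), 0, 0, 0, -1], [np.float64(0.0185), np.float64(0.0021), np.float64(-0.0103), 0, 0, 0, -1], [np.float64(0.0176), np.float64(0.002), np.float64(-0.0118), 0, 0, 0, -1], [np.float64(0.0166), np.float64(0.0019), np.float64(-0.0132), 0, 0, 0, -1], [np.float64(0.0155), np.float64(0.0018), np.float64(-0.0145), 0, 0, 0, -1], [np.float64(0.0142), np.float64(0.0016), np.float64(-0.0157), 0, 0, 0, -1]]
```

Request:
arm_command(deltas=[[[0.0195,0.0022,0.008,0,0,0,-1],[0.02,0.0023,0.0065,0,0,0,-1],[0.0205,0.0023,0.005,0,0,0,-1],[0.021,0.0024,0.003,0,0,0,-1]]])

```text
time_s: 17.2
ee_pos: [0.4852, -0.1328, 0.2962]
eef_rot: [180.0, 0.0, 96.6]
wrist_force: [-0.7, -0.6, -3.7]
grip_width: 0.0119
grip_force: 58.7
```

Moving freely along the arc; continuing.

Request:
arm_command(deltas=[[[0.021,0.0024,0.0015,0,0,0,-1],[0.021,0.0024,-0.0003,0,0,0,-1],[0.021,0.0024,-0.002,0,0,0,-1],[0.0208,0.0024,-0.0038,0,0,0,-1],[0.0204,0.0023,-0.0055,0,0,0,-1],[0.02,0.0023,-0.007,0,0,0,-1]]])

```text
time_s: 17.8
ee_pos: [0.5488, -0.1255, 0.2885]
eef_rot: [179.8, 0.1, 96.6]
wrist_force: [0.9, 3.9, 12.4]
grip_width: 0.0115
grip_force: 65.5
```

Request:
arm_command(deltas=[[[0.0193,0.0022,-0.0087,0,0,0,-1],[0.0185,0.0021,-0.0103,0,0,0,-1],[0.0176,0.002,-0.0118,0,0,0,-1],[0.0166,0.0019,-0.0132,0,0,0,-1]]])

```text
time_s: 18.2
ee_pos: [0.5858, -0.1216, 0.2672]
eef_rot: [179.6, 0.1, 96.6]
wrist_force: [3.7, 1.0, 13.8]
grip_width: 0.0118
grip_force: 68.6
```

Request:
arm_command(deltas=[[[0.0155,0.0018,-0.0145,0,0,0,-1],[0.014,0.0016,-0.0155,0,0,0,-1],[0,0,0,0,0,0,-1],[0,0,0,0,0,0,-1]]])

```text
time_s: 18.6
ee_pos: [0.6004, -0.1197, 0.2512]
eef_rot: [179.6, 0.1, 96.7]
wrist_force: [6.1, 1.6, 5.4]
grip_width: 0.0118
grip_force: 70.2
```

```bash
python3 - <<'E'
from h import *
a=arm.grab_frame("top");b=arm.grab_frame("scene")
f=lambda im,x,y,w,h:cv2.resize(im[y:y+h,x:x+w],(400,500),interpolation=cv2.INTER_CUBIC)
cv2.imwrite("pics/k.png",np.hstack([f(a,315,155,104,130),f(b,190,110,120,150)]))
E
```

```text
(no output)
```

View pics/k.png

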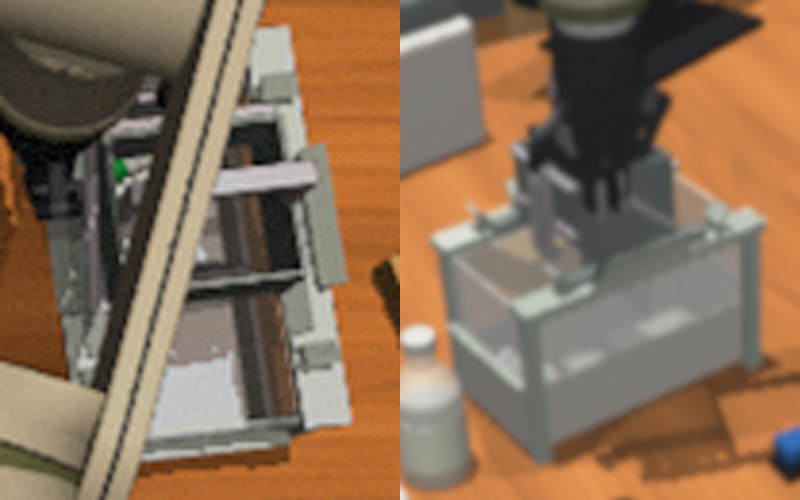

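The door is open, and light tubes show in the tray in the scene view at (580,360) and (665,320). I'll let go and back off for a clear numeric check that the carrier is empty.

Request:
arm_command(deltas=[[[0,0,0,0,0,0,0.2],[0,0,0,0,0,0,0.2],[0,0,0,0,0,0,0.2],[0,0,0.05,0,0,0,0.2],[0,0,0.09,0,0,0,0.2],[0,0,0.09,0,0,0,0.2],[0,0,0.09,0,0,0,0.2],[0,-0.05,0.02,0,0,0,0.2]]])

```text
time_s: 19.5
ee_pos: [0.5986, -0.1433, 0.427]
eef_rot: [179.5, 0.2, 96.8]
wrist_force: [0.3, -0.3, 1.0]
grip_width: 0.0512
grip_force: 0.0
```

Request:
arm_command(deltas=[[[-0.01,-0.09,0,0,0,0,0.2],[-0.01,-0.09,0,0,0,0,0.2],[-0.01,-0.09,0,0,0,0,0.2],[-0.01,-0.09,0,0,0,0,0.2],[-0.01,-0.09,0,0,0,0,0.2],[-0.01,-0.09,0,0,0,0,0.2],[-0.01,-0.03,0,0,0,0,0.2]]])

```text
time_s: 20.2
ee_pos: [0.5605, -0.4344, 0.4169]
eef_rot: [-179.8, -0.1, 96.4]
wrist_force: [0.4, 1.5, -0.8]
grip_width: 0.0508
grip_force: 0.0
```

```bash
python3 - <<'E'
from h import *
a=arm.grab_frame("top");b=arm.grab_frame("scene");cv2.imwrite("pics/a3.png",a);cv2.imwrite("pics/b3.png",b)
a2=cv2.imread("pics/a2.png")
for n,im in(("before",a2),("now",a)):
    h=cv2.cvtColor(im,cv2.COLOR_BGR2HSV);m=cv2.inRange(h,(45,90,40),(80,255,255));k,l,s,c=cv2.connectedComponentsWithStats(m)
    for i in range(1,k):
        if s[i,4]>=4 and 315<c[i][0]<420 and 150<c[i][1]<290: print(n,"green",s[i],c[i], [onz("top",*c[i],z).round(3) for z in(.19,.02)])
    for x in(360,375,390): print(x,im[178:240,x].mean(1).astype(int).tolist())
print(arm.get_state()["ee_pos"])
E
```

```text
before green [349 198   8   7  45] [352.44444444 201.22222222] [array([ 0.59 , -0.196,  0.19 ]), array([ 0.627, -0.221,  0.02 ])]
before green [350 212   7   8  48] [352.8125     215.47916667] [array([ 0.555, -0.196,  0.19 ]), array([ 0.586, -0.221,  0.02 ])]
before green [351 222   8  10  69] [354.63768116 226.53623188] [array([ 0.528, -0.2  ,  0.19 ]), array([ 0.555, -0.225,  0.02 ])]
360 [72, 67, 68, 66, 71, 119, 137, 136, 133, 181, 203, 203, 158, 147, 110, 30, 39, 37, 35, 34, 137, 163, 152, 156, 156, 156, 175, 199, 198, 199, 204, 199, 126, 111, 154, 158, 158, 158, 145, 120, 90, 101, 115, 129, 153, 161, 166, 166, 163, 166, 164, 143, 112, 103, 141, 125, 75, 33, 32, 83, 104, 126]
375 [28, 28, 34, 19, 11, 12, 14, 39, 116, 177, 190, 161, 107, 49, 42, 34, 32, 27, 109, 149, 156, 159, 158, 161, 160, 186, 199, 198, 200, 204, 148, 89, 141, 161, 163, 162, 158, 147, 110, 102, 115, 97, 112, 171, 196, 199, 202, 204, 205, 197, 164, 109, 136, 166, 109, 31, 34, 53, 73, 88, 104, 120]
390 [142, 146, 124, 107, 171, 201, 196, 194, 193, 197, 199, 200, 196, 195, 187, 186, 183, 183, 182, 178, 166, 168, 
[... 484 characters left out ...]
04, 201, 203, 202, 203, 206, 160, 73, 60, 81, 75, 132, 109, 29, 34, 44, 91, 108, 117, 133, 139, 139]
375 [60, 60, 66, 56, 64, 162, 200, 160, 144, 109, 30, 34, 33, 41, 43, 61, 74, 77, 78, 70, 70, 166, 200, 199, 198, 206, 187, 113, 60, 61, 61, 55, 52, 59, 53, 48, 52, 59, 60, 56, 53, 58, 59, 52, 59, 56, 65, 78, 79, 128, 107, 37, 39, 35, 54, 65, 80, 95, 105, 104, 117, 122]
390 [147, 144, 125, 108, 172, 200, 198, 196, 196, 196, 197, 196, 189, 186, 190, 184, 180, 175, 150, 171, 194, 193, 196, 198, 193, 128, 45, 46, 54, 49, 62, 51, 25, 22, 29, 27, 28, 27, 31, 32, 37, 31, 29, 31, 24, 28, 25, 124, 134, 75, 27, 56, 106, 138, 145, 144, 148, 143, 142, 144, 147, 141]
[ 0.56082949 -0.43272667  0.41754336]
```

The carrier slid about 8 mm to the +x end of its play. Bar and walls shifted equally, so it isn't tilted. No caps remain in the box, and one shows at tray height. I'll regrip the lever, press it to the open stop, then swing back.

Request:
arm_command(deltas=[[[0.011,0.09,0,0,0,0,0.2],[0.011,0.09,0,0,0,0,0.2],[0.011,0.09,0,0,0,0,0.2],[0.011,0.09,0,0,0,0,0.2],[0.011,0.09,0,0,0,0,0.2],[0.011,0.09,0,0,0,0,0.2],[0.011,0.088,0,0,0,0,0.2],[0,0,-0.03,0,0,0,0.2]]])

```text
time_s: 21.1
ee_pos: [0.6018, -0.1088, 0.4078]
eef_rot: [179.7, -0.0, 97.0]
wrist_force: [-0.2, -0.5, -0.6]
grip_width: 0.051
grip_force: 0.0
```

Request:
arm_command(deltas=[[[0,0,-0.08,0,0,0,0.2],[0,0,-0.08,0,0,0,0.2],[0,0,-0.07,0,0,0,0.2],[0,0,-0.05,0,0,0,0.2],[0,0,-0.02,0,0,0,0.2],[0,0,0,0,0,0,0.2]]])

```text
time_s: 21.7
ee_pos: [0.5999, -0.1147, 0.2532]
eef_rot: [-179.9, -0.1, 96.6]
wrist_force: [-0.4, 0.3, 0.1]
grip_width: 0.0513
grip_force: 0.0
```

Request:
arm_command(deltas=[[[0,-0.01,-0.002,0,0,0,0.2],[0,0,0,0,0,0,-1],[0,0,0,0,0,0,-1],[0,0,0,0,0,0,-1],[0,0,0,0,0,0,-1],[0,0,0,0,0,0,-1],[0,0,0,0,0,0,-1]]])

```text
time_s: 22.4
ee_pos: [0.6015, -0.1212, 0.2545]
eef_rot: [179.9, 0.0, 96.6]
wrist_force: [3.9, 0.3, 5.6]
grip_width: 0.0123
grip_force: 58.7
```

Request:
arm_command(deltas=[[[0.005,0.0005,-0.006,0,0,0,-1],[0.004,0.0005,-0.005,0,0,0,-1],[0,0,0,0,0,0,-1]]])

```text
time_s: 22.7
ee_pos: [0.6061, -0.1206, 0.2492]
eef_rot: [179.9, 0.1, 96.6]
wrist_force: [3.3, -1.0, 7.2]
grip_width: 0.012
grip_force: 59.0
```

Request:
arm_command(deltas=[[[0.004,0.0005,-0.005,0,0,0,-1],[0,0,0,0,0,0,-1]]])

```text
time_s: 22.9
ee_pos: [0.6078, -0.1205, 0.248]
eef_rot: [179.9, 0.1, 96.6]
wrist_force: [-3.3, -0.4, 14.5]
grip_width: 0.0118
grip_force: 60.8
```

Now at the open stop. Reversing the arc to shut the door.

Request:
arm_command(deltas=[[[-0.014,-0.0016,0.0155,0,0,0,-1],[-0.0155,-0.0018,0.0145,0,0,0,-1],[-0.0166,-0.0019,0.0132,0,0,0,-1],[-0.0176,-0.002,0.0118,0,0,0,-1],[-0.0185,-0.0021,0.0103,0,0,0,-1],[-0.0193,-0.0022,0.0087,0,0,0,-1]]])

```text
time_s: 23.5
ee_pos: [0.5569, -0.1255, 0.2843]
eef_rot: [179.8, -0.0, 96.6]
wrist_force: [7.9, 8.5, 11.4]
grip_width: 0.012
grip_force: 59.5
```

Request:
arm_command(deltas=[[[-0.02,-0.0023,0.007,0,0,0,-1],[-0.0204,-0.0023,0.0055,0,0,0,-1],[-0.0208,-0.0024,0.0038,0,0,0,-1],[-0.021,-0.0024,0.002,0,0,0,-1],[-0.021,-0.0024,0.0003,0,0,0,-1],[-0.021,-0.0024,-0.0015,0,0,0,-1]]])

```text
time_s: 24.1
ee_pos: [0.4954, -0.1325, 0.2956]
eef_rot: [179.6, 0.1, 96.6]
wrist_force: [1.7, 6.7, 21.0]
grip_width: 0.0118
grip_force: 64.8
```

Request:
arm_command(deltas=[[[-0.021,-0.0024,-0.003,0,0,0,-1],[-0.0205,-0.0023,-0.005,0,0,0,-1],[-0.02,-0.0023,-0.0065,0,0,0,-1],[0,0,0,0,0,0,-1]]])

```text
time_s: 24.5
ee_pos: [0.4627, -0.1366, 0.2882]
eef_rot: [179.8, 0.1, 96.6]
wrist_force: [-10.5, 6.0, 21.8]
grip_width: 0.012
grip_force: 68.2
```

Request:
arm_command(deltas=[[[-0.0195,-0.002,-0.001,0,0,0,-1],[0,0,0,0,0,0,-1]]])

```text
time_s: 24.7
ee_pos: [0.4532, -0.1378, 0.2852]
eef_rot: [179.9, 0.1, 96.6]
wrist_force: [-2.8, 2.5, 10.9]
grip_width: 0.0118
grip_force: 67.1
```

Request:
arm_command(deltas=[[[-0.007,-0.0008,-0.003,0,0,0,-1],[0,0,0,0,0,0,-1]]])

```text
time_s: 24.9
ee_pos: [0.4506, -0.1382, 0.2841]
eef_rot: [179.8, 0.1, 96.6]
wrist_force: [-2.3, 3.4, 12.3]
grip_width: 0.0117
grip_force: 67.2
```

Request:
arm_command(deltas=[[[-0.008,-0.001,-0.002,0,0,0,-1],[0,0,0,0,0,0,-1]]])

```text
time_s: 25.1
ee_pos: [0.4458, -0.1388, 0.2827]
eef_rot: [180.0, 0.1, 96.6]
wrist_force: [-4.2, 1.4, 11.9]
grip_width: 0.0121
grip_force: 66.0
```

Request:
arm_command(deltas=[[[-0.007,-0.001,0.002,0,0,0,-1],[0,0,0,0,0,0,-1]]])

```text
time_s: 25.3
ee_pos: [0.4428, -0.1392, 0.2821]
eef_rot: [179.9, 0.0, 96.6]
wrist_force: [4.2, 0.1, 2.5]
grip_width: 0.0121
grip_force: 65.0
```

Request:
arm_command(deltas=[[[-0.007,-0.001,-0.002,0,0,0,-1],[0,0,0,0,0,0,-1]]])

```text
time_s: 25.5
ee_pos: [0.4398, -0.1395, 0.2813]
eef_rot: [179.9, 0.0, 96.6]
wrist_force: [6.8, 1.2, 2.9]
grip_width: 0.0119
grip_force: 65.0
```

```bash
python3 - <<'E'
from h import *
a=arm.grab_frame("top");a2=cv2.imread("pics/a2.png");a3=cv2.imread("pics/a3.png")
for x in(375,390):
  for im in(a2,a3,a): print(x,im[190:235,x].mean(1).astype(int).tolist())
E
```

```text
375 [107, 49, 42, 34, 32, 27, 109, 149, 156, 159, 158, 161, 160, 186, 199, 198, 200, 204, 148, 89, 141, 161, 163, 162, 158, 147, 110, 102, 115, 97, 112, 171, 196, 199, 202, 204, 205, 197, 164, 109, 136, 166, 109, 31, 34]
375 [33, 41, 43, 61, 74, 77, 78, 70, 70, 166, 200, 199, 198, 206, 187, 113, 60, 61, 61, 55, 52, 59, 53, 48, 52, 59, 60, 56, 53, 58, 59, 52, 59, 56, 65, 78, 79, 128, 107, 37, 39, 35, 54, 65, 80]
375 [158, 108, 47, 33, 31, 26, 90, 109, 113, 106, 166, 195, 195, 196, 167, 180, 201, 198, 198, 195, 141, 95, 111, 119, 125, 130, 133, 140, 142, 147, 147, 152, 152, 153, 157, 160, 158, 162, 163, 164, 168, 166, 168, 172, 173]
390 [196, 195, 187, 186, 183, 183, 182, 178, 166, 168, 125, 167, 197, 192, 196, 202, 183, 110, 42, 45, 49, 51, 36, 24, 21, 26, 30, 26, 26, 29, 30, 35, 31, 31, 34, 31, 37, 31, 31, 129, 108, 33, 29, 96, 139]
390 [189, 186, 190, 184, 180, 175, 150, 171, 194, 193, 196, 198, 193, 128, 45, 46, 54, 49, 62, 51, 25, 22, 29, 27, 28, 27, 31, 32, 37, 31, 29, 31, 24, 28, 25, 124, 134, 75, 27, 56, 106, 138, 145, 144, 148]
390 [194, 190, 185, 183, 185, 183, 180, 174, 166, 163, 162, 158, 136, 163, 193, 192, 194, 199, 198, 133, 39, 41, 46, 41, 30, 17, 42, 82, 103, 114, 118, 126, 130, 138, 140, 143, 144, 148, 146, 152, 157, 157, 156, 158, 162]
```

The carrier is at the -x end and the lever is where shut should be. I'll relax the load and release, then check.

Request:
arm_command(deltas=[[[0.004,0.0005,0.003,0,0,0,-1],[0.003,0,0.002,0,0,0,-1]]])

```text
time_s: 25.75
ee_pos: [0.4429, -0.1393, 0.2824]
eef_rot: [-180.0, -0.0, 96.6]
wrist_force: [7.5, -0.9, -6.8]
grip_width: 0.0117
grip_force: 64.1
```

Request:
arm_command(deltas=[[[0,0,0,0,0,0,0.2],[0,0,0,0,0,0,0.2],[0,0,0,0,0,0,0.2],[0,0,0.06,0,0,0,0.2],[0,0,0.09,0,0,0,0.2],[0,0,0.09,0,0,0,0.2],[0,-0.06,0.06,0,0,0,0.2],[0.03,-0.09,0,0,0,0,0.2]]])

```text
time_s: 26.55
ee_pos: [0.4585, -0.2143, 0.4408]
eef_rot: [179.5, 0.4, 96.7]
wrist_force: [1.2, 0.7, 0.4]
grip_width: 0.0514
grip_force: 0.0
```

Request:
arm_command(deltas=[[[0.035,-0.085,0,0,0,0,0.2],[0.035,-0.085,0,0,0,0,0.2],[0.035,-0.085,0,0,0,0,0.2],[0.035,-0.085,0,0,0,0,0.2],[0.035,-0.085,0,0,0,0,0.2]]])

```text
time_s: 27.05
ee_pos: [0.5454, -0.4285, 0.433]
eef_rot: [-180.0, -0.0, 96.6]
wrist_force: [1.4, -0.4, 0.6]
grip_width: 0.0513
grip_force: 0.0
```

```bash
python3 - <<'E'
from h import *
a=arm.grab_frame("top");b=arm.grab_frame("scene");cv2.imwrite("pics/a4.png",a);cv2.imwrite("pics/b4.png",b)
I={k:cv2.imread(f"pics/{k}.png") for k in("a2","a3","a4","b2","b3","b4")}
for k in("a2","a3","a4"):
  im=I[k]
  for x in(360,375,390): print(k,x,im[178:235,x].mean(1).astype(int).tolist())
  m=(im.max(2)<45).astype('u1');n,l,s,c=cv2.connectedComponentsWithStats(m)
  print([(s[i].tolist(),c[i].round(1).tolist()) for i in range(1,n) if s[i,4]>15 and 315<c[i][0]<395 and 165<c[i][1]<270])
for k in("b2","b3","b4"):
  im=I[k];m=(im.max(2)<50).astype('u1');n,l,s,c=cv2.connectedComponentsWithStats(m)
  print(k,[(s[i].tolist(),c[i].round(1).tolist()) for i in range(1,n) if s[i,4]>8 and 215<c[i][0]<305 and 130<c[i][1]<190])
g=cv2.cvtColor(a,cv2.COLOR_BGR2HSV);m=cv2.inRange(g,(45,90,40),(80,255,255));print("green",cv2.findNonZero(m[150:290,315:420]))
print(arm.get_state()["ee_pos"])
E
```

```text
a2 360 [72, 67, 68, 66, 71, 119, 137, 136, 133, 181, 203, 203, 158, 147, 110, 30, 39, 37, 35, 34, 137, 163, 152, 156, 156, 156, 175, 199, 198, 199, 204, 199, 126, 111, 154, 158, 158, 158, 145, 120, 90, 101, 115, 129, 153, 161, 166, 166, 163, 166, 164, 143, 112, 103, 141, 125, 75]
a2 375 [28, 28, 34, 19, 11, 12, 14, 39, 116, 177, 190, 161, 107, 49, 42, 34, 32, 27, 109, 149, 156, 159, 158, 161, 160, 186, 199, 198, 200, 204, 148, 89, 141, 161, 163, 162, 158, 147, 110, 102, 115, 97, 112, 171, 196, 199, 202, 204, 205, 197, 164, 109, 136, 166, 109, 31, 34]
a2 390 [142, 146, 124, 107, 171, 201, 196, 194, 193, 197, 199, 200, 196, 195, 187, 186, 183, 183, 182, 178, 166, 168, 125, 167, 197, 192, 196, 202, 183, 110, 42, 45, 49, 51, 36, 24, 21, 26, 30, 26, 26, 29, 30, 35, 31, 31, 34, 31, 37, 31, 31, 129, 108, 33, 29, 96, 139]
[([373, 176, 7, 10, 48], [376.2, 180.3]), ([345, 190, 44, 11, 221], [368.9, 194.8]), ([339, 196, 53, 43, 243], [353.4, 224.5]), ([384, 208, 9, 21, 130], [387.9, 218.2]), ([327, 252, 23, 8, 123], [338.1, 255.8])]
a3 360 [33, 25, 24, 26, 135, 112, 89, 171, 203, 164, 146, 106,
[... 1529 characters left out ...]
 196, 195, 196, 191, 198, 197, 197, 196, 199, 196, 202, 200, 194, 188, 189, 182, 183, 148, 171, 197, 191, 198, 203, 182, 111, 39, 48, 52, 57, 50, 42, 43, 45, 27, 24, 26, 30, 29, 26, 28, 30, 34, 31, 34, 34, 28, 118, 96, 28, 45, 105, 138]
[([355, 179, 8, 8, 44], [358.4, 182.3]), ([344, 190, 44, 11, 223], [368.9, 194.8]), ([338, 196, 54, 43, 240], [353.3, 224.5]), ([383, 208, 10, 21, 132], [387.4, 217.9]), ([326, 253, 24, 8, 125], [337.3, 256.4])]
b2 [([225, 150, 2, 5, 9], [225.4, 151.8])]
b3 [([229, 154, 4, 7, 20], [230.6, 157.0]), ([244, 161, 12, 9, 36], [249.6, 165.4])]
b4 [([232, 154, 4, 6, 17], [233.1, 156.0])]
green [[[23 46]]

 [[24 46]]

 [[24 47]]]
[ 0.54562225 -0.43203875  0.42432291]
```

The carrier is back at its initial seated position (its pixel profile equals the one before opening), the lever is at its shut position, and no caps are in the box. I'll check the bright bands in the box numerically.

```bash
python3 - <<'E'
from h import *
for k in("a2","a4"):
  im=cv2.imread(f"pics/{k}.png").mean(2)
  print(k)
  for y in range(188,238,1): print(y,''.join(" .:-=+*#%@"[min(9,int(v/22))] for v in im[y,336:400]))
d=cv2.absdiff(cv2.imread("pics/b2.png"),cv2.imread("pics/b4.png")).max(2)
m=(cv2.medianBlur(d,3)>18).astype('u1');n,l,s,c=cv2.connectedComponentsWithStats(m)
print([(s[i].tolist(),c[i].round(0).tolist()) for i in range(1,n) if s[i,4]>12 and c[i][1]>140])
E
```

```text
a2
188 #***+***++*#%#++*#%%%%%%@@@@%#%@@@@@@@@%#*#######*+*#%@@%%#+++++
189 %*+*+#%%%%%%@%%%%%@@@@@@@@@@@@%#########******++===+*%@%%@#+++++
190 %%%%%%@%%@@@@@@@@@@@@%#*#######****#*++=====+=-::..-+#%%@@#+++++
191 #%@@@@@#%@@@%#########****#**++=======-:...........-+#%%@@#+++++
192 #%@@@%%######****#*++===+=++--:....................:+#%%%@#*****
193 *#%@@#*##**++======-::..............................+#%@%%#*****
194 **%@%++*+==-:.......................................+#%%#*******
195 **%%*:++:................................:--:.......=*%#=+******
196 *#@#-.++-..........................::-===+**=:......-+%*-+******
197 *#%*. +*=.................:-=-+*#####*****%%*:......-+%#=+******
198 *#*-..=*=...........=++**###%#%@@@@@@%##**%@#-......-+#*=+******
199 **=.. -*+:--::::::::*####%@@@@@@@@@@@%##**%@%+ .....:+#*-+******
200 *+:...-+*==+-.::::-:*###*#@@@@@@@@@@@%##*+%@@+...    -++=*###***
201 *+:...:+*+++-.:-----+#####%@@@@@@@@@@@%#*+#%#+:-=***#####%%%%#**
202 *+:....+##%*-.-===--=*#####%@@@@@@%##%####%%%####%%%@%%%%%%%%#**
203 *+:....+#%@%+.-===--=*####*##%%%%%%%#%%%%%%%@@@%@%@%%%%@%%
[... 5310 characters left out ...]
+=====#%@*=*
231 *****=....-+%@@@@@@@@@@@@%#########***##**++=======-:...:=#@%%#%
232 *****+....-+%@@@%%##%%%#%##**###*++=======-:..........:-+*%@@@@@
233 *****+:...-*##%###**###*++=====+=-:..................:=+**#%@@%%
234 *****+:...:*##*++===+===-:.. .................:.....:+****#%@%%%
235 *****+:....-===-:...................::::.::::-::::::=******%@%%%
236 **+*#*=:....................:::-----===-::::--::-:--+******%@@%@
237 *+==*%%+...........:::-----=======+===+=::::---:::--+******%@@%%
[([222, 146, 18, 36, 331], [229.0, 162.0]), ([244, 158, 12, 7, 60], [250.0, 161.0]), ([233, 178, 7, 9, 43], [236.0, 182.0]), ([327, 188, 7, 2, 14], [330.0, 188.0]), ([219, 214, 8, 8, 44], [223.0, 217.0])]
```

The bright bands are the tray seen through the slatted door, uniform across the full width, so the carrier is empty and the door shut. Now sliding the bolt home, with the knob at about (0.619,-0.198).

Request:
arm_command(deltas=[[[0.0184,0.0585,0,0,0,-0.09,0.2],[0.0184,0.0585,0,0,0,-0.09,0.2],[0.0184,0.0585,0,0,0,-0.09,0.2],[0.0184,0.0585,0,0,0,-0.09,0.2],[0.0184,0.0585,0,0,0,-0.09,0.2],[0.0184,0.0585,0,0,0,-0.09,0.2],[0.0184,0.0585,0,0,0,-0.09,0.2],[0.0184,0.0585,0,0,0,-0.09,0.2]]])

```text
time_s: 27.95
ee_pos: [0.6187, -0.1913, 0.4336]
eef_rot: [180.0, 0.0, 31.4]
wrist_force: [-0.1, 0.9, 0.5]
grip_width: 0.0514
grip_force: 0.0
```

Request:
arm_command(deltas=[[[0,0,-0.02,0,0,-0.09,0.2],[0,0,-0.04,0,0,-0.09,0.2],[0,0,-0.06,0,0,-0.09,0.2],[0,0,-0.06,0,0,-0.01,0.2],[0,0,-0.02,0,0,0,0.2],[0,0,0,0,0,0,0.2]]])

```text
time_s: 28.55
ee_pos: [0.6179, -0.1923, 0.3315]
eef_rot: [-179.9, 0.2, 6.6]
wrist_force: [0.3, 0.2, 0.7]
grip_width: 0.0514
grip_force: 0.0
```

Request:
arm_command(deltas=[[[0.003,-0.012,-0.03,0,0,0,0.2],[0,0,-0.05,0,0,0,0.2],[0,0,-0.03,0,0,0,0.2],[0,0,-0.012,0,0,0,0.2],[0,0,0,0,0,0,0.2]]])

```text
time_s: 29.05
ee_pos: [0.6202, -0.1988, 0.2716]
eef_rot: [-180.0, 0.1, 6.6]
wrist_force: [-0.3, -0.5, -0.0]
grip_width: 0.0514
grip_force: 0.0
```

Request:
arm_command(deltas=[[[0,0,0,0,0,0,-1],[0,0,0,0,0,0,-1],[0,0,0,0,0,0,-1],[0,0,0,0,0,0,-1],[0,0,0,0,0,0,-1],[0,0,0,0,0,0,-1]]])

```text
time_s: 29.65
ee_pos: [0.6211, -0.1989, 0.274]
eef_rot: [179.9, -0.1, 6.6]
wrist_force: [0.4, 0.8, 5.8]
grip_width: 0.0128
grip_force: 58.6
```

Request:
arm_command(deltas=[[[0.001,-0.0115,0.001,0,0,0,-1],[0.0013,-0.0115,0,0,0,0,-1],[0.0013,-0.0115,0,0,0,0,-1],[0.0013,-0.0115,0,0,0,0,-1],[0.0013,-0.0115,0,0,0,0,-1],[0,0,0,0,0,0,-1]]])

```text
time_s: 30.25
ee_pos: [0.6244, -0.2289, 0.274]
eef_rot: [179.9, -0.2, 6.6]
wrist_force: [2.3, -1.5, 5.2]
grip_width: 0.0128
grip_force: 58.8
```

Request:
arm_command(deltas=[[[0.0013,-0.0115,0,0,0,0,-1],[0.0013,-0.0115,0,0,0,0,-1],[0,0,0,0,0,0,-1]]])

```text
time_s: 30.55
ee_pos: [0.6258, -0.2397, 0.274]
eef_rot: [180.0, -0.2, 6.6]
wrist_force: [2.8, 1.5, 6.2]
grip_width: 0.0128
grip_force: 59.0
```

Request:
arm_command(deltas=[[[0,-0.004,0,0,0,0,-1],[0,0,0,0,0,0,-1]]])

```text
time_s: 30.75
ee_pos: [0.6261, -0.2408, 0.274]
eef_rot: [-180.0, -0.2, 6.6]
wrist_force: [3.1, 4.4, 5.9]
grip_width: 0.013
grip_force: 59.0
```

Request:
arm_command(deltas=[[[0,-0.004,0,0,0,0,-1],[0,0,0,0,0,0,-1]]])

```text
time_s: 30.95
ee_pos: [0.6265, -0.2424, 0.274]
eef_rot: [-180.0, -0.2, 6.6]
wrist_force: [5.7, 4.9, 5.0]
grip_width: 0.0128
grip_force: 58.9
```

Request:
arm_command(deltas=[[[0,0,0,0,0,0,0.2],[0,0,0,0,0,0,0.2],[0,0,0,0,0,0,0.2],[0,0,0.04,0,0,0,0.2],[0,0,0.08,0,0,0,0.2],[0,0,0.09,0,0,0,0.2],[0,0,0.09,0,0,0,0.2],[-0.02,-0.08,0,0,0,0,0.2]]])

```text
time_s: 31.75
ee_pos: [0.6172, -0.2802, 0.4326]
eef_rot: [179.6, -0.7, 6.9]
wrist_force: [-0.0, -1.0, 0.9]
grip_width: 0.0513
grip_force: 0.0
```

Request:
arm_command(deltas=[[[-0.02,-0.09,0,0,0,0,0.2],[-0.02,-0.09,0,0,0,0,0.2],[-0.02,-0.09,0,0,0,0,0.2],[-0.02,-0.06,0,0,0,0,0.2],[0,0,0,0,0,0,0.2]]])

```text
time_s: 32.25
ee_pos: [0.572, -0.453, 0.4205]
eef_rot: [-179.9, 0.2, 6.2]
wrist_force: [-0.0, 1.3, 0.0]
grip_width: 0.0512
grip_force: 0.0
```

```bash
python3 - <<'E'
from h import *
a=arm.grab_frame("top");b=arm.grab_frame("scene");cv2.imwrite("pics/a5.png",a);cv2.imwrite("pics/b5.png",b)
for k in("a2","a4","a5"):
  im=cv2.imread(f"pics/{k}.png");m=(im.max(2)<45).astype('u1');n,l,s,c=cv2.connectedComponentsWithStats(m)
  print(k,[(s[i].tolist(),c[i].round(1).tolist()) for i in range(1,n) if s[i,4]>15 and 315<c[i][0]<395 and 165<c[i][1]<270])
g=lambda im,y0,y1,x0,x1:cv2.cvtColor(im,cv2.COLOR_BGR2GRAY)[y0:y1,x0:x1]
A,B=(cv2.imread(f"pics/{k}.png") for k in("a2","a5"))
# bar displacement by template matching (bar right half + right post), lever
for nm,(y0,y1,x0,x1) in dict(bar=(198,212,372,402),wall=(226,242,345,395),knob=(173,188,368,384),lever=(248,264,324,354)).items():
  for S,T,v in((A,B,"top"),):
    r=cv2.matchTemplate(g(T,y0-8,y1+8,x0-8,x1+8),g(S,y0,y1,x0,x1),cv2.TM_CCOEFF_NORMED);_,q,_,p=cv2.minMaxLoc(r);print(nm,v,p[0]-8,p[1]-8,round(q,2))
C,D=cv2.imread("pics/b2.png"),cv2.imread("pics/b5.png")
for nm,(y0,y1,x0,x1) in dict(bar=(126,146,236,264),knob=(146,158,218,232),lever=(134,150,284,302),wallcorner=(150,190,245,275)).items():
    r=cv2.matchTemplate(g(D,y0-8,y1+8,x0-8,x1+8),g(C,y0,y1,x0,x1),cv2.TM_CCOEFF_NORMED);_,q,_,p=cv2.minMaxLoc(r);print(nm,"scene",p[0]-8,p[1]-8,round(q,2))
# bystanders: diff vs first pictures away from frame
d=cv2.absdiff(cv2.imread("pics/a.png"),a).max(2);m=(cv2.medianBlur(d,3)>40).astype('u1');n,l,s,c=cv2.connectedComponentsWithStats(m)
print("diff top",[s[i].tolist() for i in range(1,n) if s[i,4]>25])
print(arm.get_state()["ee_pos"],arm.get_state()["wrist_force"])
E
```

```text
a2 [([373, 176, 7, 10, 48], [376.2, 180.3]), ([345, 190, 44, 11, 221], [368.9, 194.8]), ([339, 196, 53, 43, 243], [353.4, 224.5]), ([384, 208, 9, 21, 130], [387.9, 218.2]), ([327, 252, 23, 8, 123], [338.1, 255.8])]
a4 [([355, 179, 8, 8, 44], [358.4, 182.3]), ([344, 190, 44, 11, 223], [368.9, 194.8]), ([338, 196, 54, 43, 240], [353.3, 224.5]), ([383, 208, 10, 21, 132], [387.4, 217.9]), ([326, 253, 24, 8, 125], [337.3, 256.4])]
a5 [([374, 176, 8, 9, 46], [377.3, 179.7]), ([346, 190, 43, 11, 226], [369.4, 194.2]), ([339, 195, 53, 43, 251], [354.1, 223.8]), ([384, 208, 9, 21, 124], [387.9, 218.1]), ([326, 251, 23, 8, 125], [337.0, 254.6])]
bar top 0 0 0.91
wall top 0 -1 0.76
knob top 1 0 0.91
lever top -1 -1 0.96
bar scene 0 0 0.99
knob scene -1 0 0.98
lever scene 0 1 0.99
wallcorner scene -1 0 0.83
diff top [[185, 105, 375, 315, 48160], [326, 176, 72, 92, 3073], [338, 180, 20, 9, 98], [155, 183, 75, 87, 2890], [315, 274, 12, 5, 47], [200, 390, 12, 11, 50], [544, 412, 16, 8, 66]]
[ 0.57418669 -0.44910519  0.4217194 ] [ 0.75617317  1.55101516 -0.3182116 ]
```

Everything checks out. The knob is back at its home position relative to the carrier, the bar is at the same seated spot in both views, and the door is shut. Handing in.

```bash
python3 -c "
from rig import arm
print(arm.job_done())"
```

```text
the job is handed in; nothing more can be done
None
```

I handed the job in at about 32 s: the carrier is on the frame, empty, with its door shut and its bolt home. I inferred seating, the empty box and the bolt position from camera measurements and contact forces, and only saw some of the tubes in the tray directly.

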